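Lock the pump's adjuster with the changeover switch at off, then change over

TASK

Move the changeover switch's lever from the side it is on to its upright centre off position and leave it there while you run the hexagonal locknut on top of the pump down (clockwise from above) until it is tight against the boss under it. Only then move the lever on, fully over to the opposite side from where it began, let go, and do not shift or tip the amber bottle and the amber jar standing between the two units.

Things in the scene. Friction and masses are not known exactly. Their poses are not given: they have to be found in the camera images.
- switch_pivot (a point): The lever's pivot on the changeover switch, a fixed grey box 130 (x) x 150 (y) x 62 mm high with a flat aluminium top plate (rubber boot on it up to 68 mm). This point lies 68 mm above the table over the box's centre; its x axis is the lever's hinge axis (level, across the short side of the box), its y axis the level line along which the lever swings, its z up. Three small dark ribs on the plate, far from the robot, mark the three positions.
- lever_knob (a point): Centre of the black ball knob, 28 mm diameter, on the steel lever (10 mm rod), 90 mm from the pivot. The lever swings in the y-z plane of switch_pivot: at joint value q the knob is at (0, -90 sin q, 90 cos q) mm in that frame. Can be pinched from above along the hinge axis, and carried along its arc.
- lever (a joint): Angle of the changeover lever, rad: -0.62 is the end stop on the switch's +y side (it starts at or near it, between -0.62 and -0.52), 0 is upright, centre off, and +0.62 the end stop on its -y side. It is stiff and stays wherever it is left; about 2.5 N at the knob moves it. There is no click or spring at centre.
- pump_boss (a point): Centre of the top face of the fixed threaded boss (33 mm diameter, 12 mm tall) on top of the pump, 103 mm above the table. The pump is a fixed grey box 120 x 130 x 85 mm with a round black pump head on its front face (-x of this frame), and a 6 mm aluminium plate under the boss. A fixed vertical adjusting screw, 14 mm diameter, stands up through the boss to 137 mm above the table.
- locknut_centre (a point): Centre (half-way up) of the steel hexagonal locknut on the adjusting screw: 30 mm across flats, 14 mm tall, axis vertical. It turns with the nut: its own x axis is square to one pair of flats, as are the directions 60 degrees to either side. Tight against the boss this point is 110 mm above the table. Room for the fingertips beside it down to the aluminium plate, 91 mm above the table.
- locknut (a joint): Turn of the locknut about its screw, rad; grows clockwise seen from above and the nut sinks 1.27 mm per rad (8 mm a turn). It starts backed off, between 0 and 1.0, and stops tight against the boss at 2.4. About 0.12 N m turns it and it stays where left.
- bottle_centre (a point): Centre of a standing amber bottle, 62 mm diameter, 150 mm tall, loose, to be left alone; z is its axis.
- jar_centre (a point): Centre of a standing amber jar, 56 mm diameter, 85 mm tall, loose, to be left alone; z is its axis.
Mind the look-alikes: they are no part of the job. Leave any green look-alike of the part that bears pump_boss alone. Leave any red look-alike of the part that bears bottle_centre alone.

How it is judged:
By the outcome, as a careful person would: the job done as asked, in the order asked, and still so for the second after the job is handed in, with the robot touching nothing.
It also fails if it takes over 67 s, if anything falls off the work surface, if the arm or the gripper's body presses on something with over 40 N, if the wrist force passes 120 N, or if a joint passes its speed limit or range.

ROBOT

A 6-joint arm with a two-finger parallel gripper is mounted at the origin on the work surface. World frame = base frame: x ahead of the robot, y to its left, z up, the work surface at z = 0. Lengths are in mm, angles in rad, forces in N, time in s.
With the tool pointing down it reaches from about 375 to 750 mm from the base axis. Payload 9 kg.
Tool frame: the origin (TCP) lies at the very end of the fingers, on their centre line; the grasp point (between the pads) lies 19 mm behind it (grip_depth is the distance from the TCP to the grasp point, in mm); z points along the fingers, y is the direction in which the jaws open and shut (so a half turn about z gives the same grasp; the last joint's range is limited). The gripper opens to 85 mm and grips with 20 to 120 N. Pads are 22 mm wide; open, the fingers measure 114 mm over their backs; the gripper's body (76 mm by 85 mm) begins 54 mm behind the grasp point. The pads swing forward as they close: fully open they stand 13 mm farther back than shut.
Start: joints at [-1.555, 0.104, 0.097, 1.564, 0, 1.353], TCP at [139.013, -583.709, 196.431] pointing down, gripper open.
Joint ranges: [-2.99, 2.99], [-0.84, 1.86], [-1.1, 1.16], [-1.84, 2.11], [-1.51, 1.56], [-3.14, 3.14]. Speed limits (rad/s): [2.22, 2.22, 2.57, 3.14, 3.14, 3.14].

INTERFACE

Orientations are given as a rotation vector (axis times angle).
In Python, from cell import * gives the robot as it stands. The module is installed in compiled form; this text tells all that it offers.
- The arm moves only by the tool drive_tool, never from a script. Its argument "series" is one flat list of numbers, 5 for each row, row after row: the opening, from 0 (shut) to 1 (fully open), then the shift along the tool's x, y, z in mm, then the turn about the tool's z in rad. A call has 1 to 20 rows; each row shifts and turns the commanded pose from where the row before left it, along the tool's axes as they then stand; what a row does not reach is not made up. A row lasts 1/10 s, in which the tool goes at most 50 mm and 8.59 degrees, less where a joint would pass 70% of its speed; a pose out of reach is approached as far as the arm can. A call is refused whole if a number of a shift passes 50 or a number of a turn 0.15, either way. A call with a gripper value outside its range is refused whole. The fingers move at their own pace and stop on an object; "squeeze" is the grip in N (left out, the last holds). Time passes only in rows, so rows that do not move let the fingers close. It gives the time, the measured TCP pose, the force and the opening at its end, in the units of the state.
- sense(): the state, without advancing time (a new reading comes with each control period).
- capture(name): name is "scene" or "top" or "wrist"; returns (picture, depth): 384x512x3 uint8, red, green, blue; 384x512 float32, mm along the optical axis (not along the pixel's ray), 0 where there is no reading.
- camera_model(name): a dict with "fov_y" (degrees; the focal length in pixels is half the picture's height over the tangent of half this angle, whatever the lens; pixels are square), "cx", "cy" (the principal point, pixels), "R" (3x3) and "t" (3): a world point X has camera coordinates R X + t. Camera axes: x right, y down, z forward; pixel columns grow to the right and rows downward; lengths in mm; the calibration is good to about 2 mm. A picture is of the moment at which its call begins: read the wrist's pose just before it. camera_model takes no time and is no camera call; for the wrist camera it gives the pose at the moment of the call.
- job_done(): hands the job in, once; it reports no verdict.
The state is a dict: "time_s": time; "q": joint angles; "qd": joint speeds; "joint_torque": joint torques, N m; "tcp_pos": TCP position; "eef_rot": TCP orientation; "contact_force": force on the tool from outside, world axes, zero at the start; "torque": the same for the moment, N m; "grip_width": finger opening in mm.
Only numpy, scipy, OpenCV 4.12 (cv2) and the standard library are available. Lean on these libraries where they do the work, as an engineer would, in place of code of your own. Each camera call takes 0.05 s, during which the arm holds its last target. There are 200 camera calls.

## Working session

There is one attempt and no reset: what is moved stays moved. The work goes in short steps, Python scripts to look and compute and a tool call to move; the robot and the scene stay as the last step left them, time stands still between calls to the robot, and variables do not carry over. Pictures are saved under pics/ and viewed, about 8 in all and at most 12, crops included, and the job is handed in when it is done.

Besides the shell and the picture viewer there is one more tool, called after "Call:" by a JSON object that holds its "fn" and its "kwargs". drive_tool: Moves the arm, as the interface text tells. Its arguments: {"type":"object","properties":{"series":{"type":"array","items":{"type":"number"}},"squeeze":{"type":"number"}},"required":["series"]}

```bash
mkdir -p pics
cat > h.py <<'E'
from cell import *
import numpy as np, cv2
from scipy.spatial.transform import Rotation as Ro
def cloud(n):
    m=camera_model(n); im,d=capture(n)
    f=192/np.tan(np.radians(m["fov_y"])/2)
    v,u=np.mgrid[:384,:512]
    C=np.stack([(u-m["cx"])*d/f,(v-m["cy"])*d/f,d],-1)
    R=np.array(m["R"]);t=np.array(m["t"])
    W=(C-t)@R
    W[d==0]=np.nan
    return im,d,W
def save(n,im,s=1.5):
    cv2.imwrite("pics/"+n,cv2.resize(im[:,:,::-1],None,fx=s,fy=s,interpolation=cv2.INTER_CUBIC))
E
python3 - <<'E'
from h import *
s=sense();print({k:np.round(v,3) for k,v in s.items()})
for n in("scene","top"):
    im,d,W=cloud(n); np.savez(n+".npz",im=im,W=W); m=camera_model(n); print(n,m["fov_y"],m["cx"],m["cy"],np.round(m["R"],3).tolist(),m["t"])
    globals()[n]=im
save("a.png",scene,1.5);save("b.png",top,1.5)
E
```

```text
{'time_s': np.float64(0.0), 'q': array([-1.555,  0.105,  0.096,  1.564,  0.   ,  1.353]), 'qd': array([ 0.001, -0.   , -0.   ,  0.001,  0.   ,  0.   ]), 'joint_torque': array([-1.0000e-03, -5.5693e+01,  5.0365e+01,  1.7000e-02, -0.0000e+00,
       -0.0000e+00]), 'tcp_pos': array([ 139.009, -583.274,  195.612]), 'eef_rot': array([-3.119, -0.366, -0.   ]), 'contact_force': array([-0.508, -0.202, -0.779]), 'torque': array([ 0.003, -0.012, -0.002]), 'grip_width': np.float64(85.267)}
scene 55.90238748108621 260.8330697998111 198.35070870682483 [[0.078, 0.997, 0.02], [0.741, -0.045, -0.67], [-0.667, 0.067, -0.742]] [ 165.32168386 -267.11637021 1562.22399233]
top 42.52446110657917 250.12262118007595 194.6214677530567 [[0.016, -1.0, 0.008], [-0.992, -0.017, -0.122], [0.122, -0.006, -0.993]] [-196.91013328  455.01709595 1622.08574494]
```

View pics/a.png

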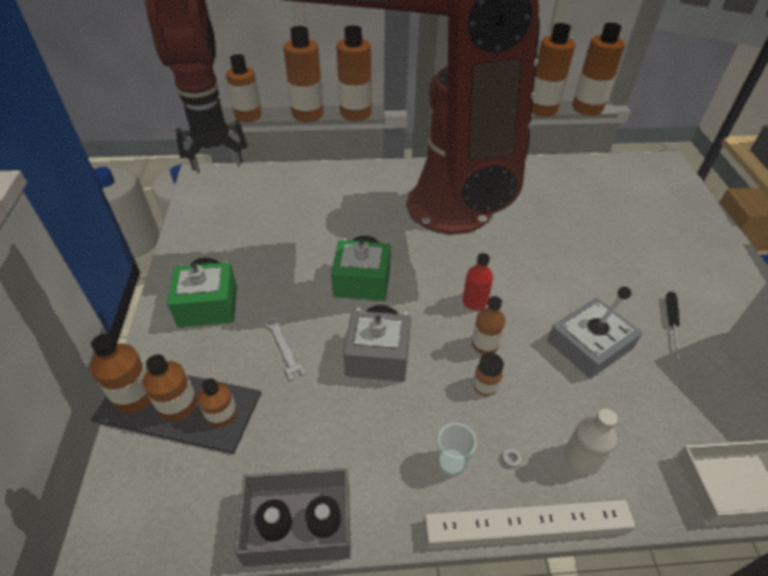

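View pics/b.png

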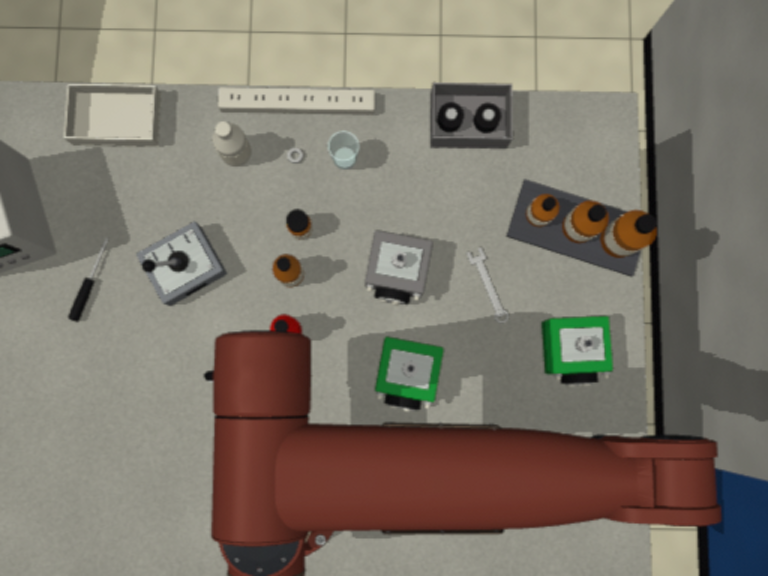

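Scene view (1.5x): the grey switch is at (595,335) with its knob at (624,293). The grey pump is at (378,343); the green pumps at (362,268) and (203,290) are look-alikes. The amber bottle is at (489,325) and the amber jar at (488,373); the red bottle at (478,283) is a look-alike. The top view agrees: switch (181,262), knob (148,266), pump nut (400,259), bottle (288,269), jar (298,222). Next I'll measure these and enlarge the pump and switch.

```bash
cat > m.py <<'E'
from h import *
for n in("scene","top"):
    z=np.load(n+".npz");im,W=z["im"],z["W"]
    v,u=np.mgrid[:384,:512]
    def sel(u0,u1,v0,v1,z0,z1): 
        k=(u*1.5>u0)&(u*1.5<u1)&(v*1.5>v0)&(v*1.5<v1)&(W[...,2]>z0)&(W[...,2]<z1); return k
    B={"scene":dict(sw=(545,645,285,375),kn=(610,640,280,302),pp=(335,420,300,385),bt=(465,510,295,350),jr=(470,510,353,398)),
       "top":dict(sw=(130,230,215,310),kn=(136,162,254,276),pp=(360,440,225,305),bt=(265,310,250,292),jr=(280,318,205,240))}[n]
    for key,z0,z1 in(("sw",54,72),("kn",118,170),("pp",78,98),("pp",99,108),("pp",109,150),("bt",60,170),("jr",60,100)):
        P=W[sel(*B[key],z0,z1)]
        if len(P)<4: print(n,key,len(P));continue
        r=cv2.minAreaRect(P[:,:2].astype(np.float32))
        print(n,key,z0,len(P),"rect",np.round(r[0]),np.round(r[1]),round(r[2],1),"mean",np.round(P.mean(0)),"zmax",round(P[:,2].max()))
z=np.load("top.npz")["im"]
a=cv2.resize(z[130:215,80:165],(400,400),interpolation=cv2.INTER_CUBIC);b=cv2.resize(z[145:210,235:300],(400,400),interpolation=cv2.INTER_CUBIC)
save("c.png",np.hstack([a,b]),1)
E
python3 m.py
```

```text
scene sw 54 1315 rect [519. 243.] [131. 154.] 31.1 mean [526. 239.  60.] zmax 72
scene kn 118 79 rect [497. 281.] [25. 23.] 63.8 mean [500. 278. 148.] zmax 163
scene pp 78 1201 rect [ 513. -237.] [130. 145.] 80.3 mean [ 528. -238.   86.] zmax 97
scene pp 99 22 rect [ 531. -242.] [32. 16.] 69.6 mean [ 534. -240.  103.] zmax 107
scene pp 109 91 rect [ 526. -238.] [28. 30.] 10.0 mean [ 528. -239.  122.] zmax 137
scene bt 60 421 rect [512.   1.] [62. 48.] 70.3 mean [517.  -1. 104.] zmax 154
scene jr 60 240 rect [613. -16.] [48. 47.] 89.2 mean [617. -17.  80.] zmax 89
top sw 54 1478 rect [515. 242.] [131. 150.] 31.0 mean [514. 238.  61.] zmax 72
top kn 118 76 rect [494. 280.] [25. 30.] 66.0 mean [492. 278. 150.] zmax 164
top pp 78 1383 rect [ 509. -238.] [129. 142.] 80.0 mean [ 514. -239.   87.] zmax 98
top pp 99 7 rect [ 505. -236.] [62. 26.] 81.6 mean [ 505. -235.  102.] zmax 106
top pp 109 83 rect [ 520. -239.] [30. 30.] 40.9 mean [ 519. -239.  123.] zmax 142
top bt 60 314 rect [500.   2.] [60. 60.] 27.4 mean [495.  -1. 110.] zmax 157
top jr 60 200 rect [608. -16.] [49. 48.] 52.1 mean [606. -17.  83.] zmax 93
```

View pics/c.png

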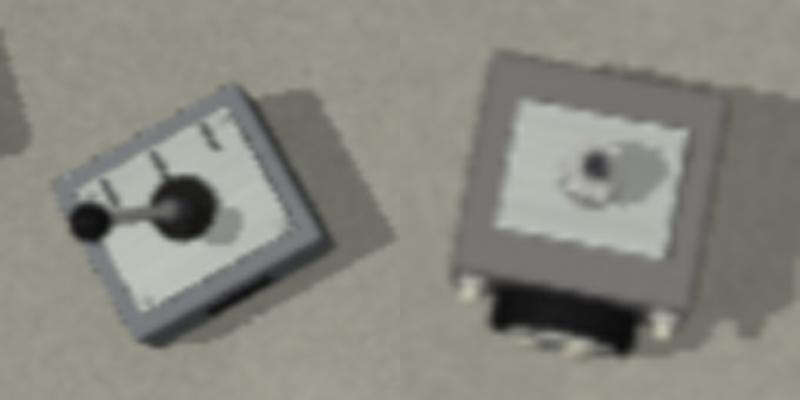

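Call:
{"fn": "drive_tool", "kwargs": {"series": [1, 29.4, -16.6, -4, 0, 1, 29.4, -16.6, -4, 0, 1, 29.4, -16.6, -4, 0, 1, 29.4, -16.6, -4, 0, 1, 29.4, -16.6, -4, 0, 1, 29.4, -16.6, -4, 0, 1, 29.4, -16.6, -4, 0, 1, 29.4, -16.6, -4, 0, 1, 29.4, -16.6, -4, 0, 1, 29.4, -16.6, -4, 0, 1, 29.4, -16.6, -4, 0, 1, 29.4, -16.6, -4, 0, 1, 29.4, -16.6, -4, 0, 1, 29.4, -16.6, -4, 0, 1, 29.4, -16.6, -4, 0, 1, 0, 0, 0, 0, 1, 0, 0, 0, 0, 1, 0, 0, 0, 0]}}

```text
time_s: 1.9
tcp_pos: [509.8, -239.7, 256.0]
eef_rot: [-3.12, -0.366, 0.001]
contact_force: [-0.2, -0.3, -0.8]
grip_width: 85.4
```

```bash
cat > w.py <<'E'
from h import *
import sys
s=sense();print(s["time_s"],np.round(s["tcp_pos"],1),np.round(s["eef_rot"],3),np.round(s["q"],3),s["grip_width"])
im,d,W=cloud("wrist");np.savez(sys.argv[1]+".npz",im=im,W=W);save(sys.argv[1]+".png",im)
E
python3 w.py w1
```

```text
1.9 [ 509.8 -239.7  256. ] [-3.12e+00 -3.66e-01  1.00e-03] [-0.672  0.015  0.114  1.67  -0.     2.237] 85.41325236957937
```

View pics/w1.png

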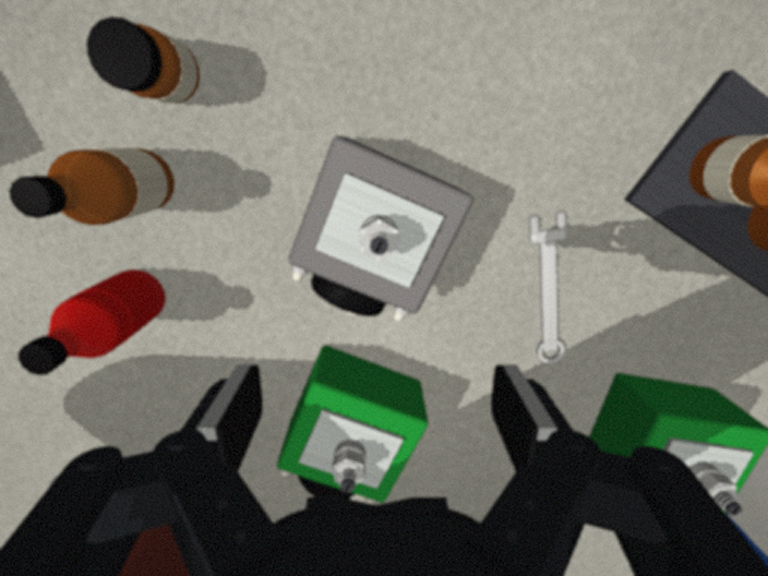

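The wrist view is centred on the grey pump: nut at (380,235), green pumps below it, amber bottle (90,185) and jar (150,55) on the left. The grey pump with the round head on its front is the right one. On to the switch.

Call:
{"fn": "drive_tool", "kwargs": {"series": [1, 8.1, -35.7, 0, 0, 1, 8.1, -35.7, 0, 0, 1, 8.1, -35.7, 0, 0, 1, 8.1, -35.7, 0, 0, 1, 8.1, -35.7, 0, 0, 1, 8.1, -35.7, 0, 0, 1, 8.1, -35.7, 0, 0, 1, 8.1, -35.7, 0, 0, 1, 8.1, -35.7, 0, 0, 1, 8.1, -35.7, 0, 0, 1, 8.1, -35.7, 0, 0, 1, 8.1, -35.7, 0, 0, 1, 8.1, -35.7, 0, 0, 1, 8.1, -35.7, 0, 0, 1, 0, 0, 0, -0.1445, 1, 0, 0, 0, -0.1445, 1, 0, 0, 0, -0.1445, 1, 0, 0, 0, -0.1445, 1, 0, 0, 0, -0.1445, 1, 0, 0, 0, -0.1445]}}

```text
time_s: 3.95
tcp_pos: [507.3, 263.3, 256.2]
eef_rot: [-2.656, -1.665, -0.003]
contact_force: [-1.0, -0.3, -0.5]
grip_width: 85.3
```

Call:
{"fn": "drive_tool", "kwargs": {"series": [1, 0, 0, 0, -0.1445, 1, 0, 0, 0, -0.1445, 1, 0, 0, 0, -0.1445, 1, 0, 0, 0, -0.1445, 1, 0, 0, 0, -0.1445, 1, 0, 0, 0, -0.1445, 1, 0, 0, 0, -0.1445, 1, 0, 0, 0, 0, 1, 0, 0, 0, 0, 1, 0, 0, 0, 0]}}

```text
time_s: 4.95
tcp_pos: [507.2, 263.9, 256.3]
eef_rot: [-1.529, -2.738, -0.008]
contact_force: [-0.5, -0.1, 0.3]
grip_width: 85.4
```

```bash
python3 w.py w2
python3 - <<'E'
from h import *
def rep(n,c,r,z0,z1):
    W=np.load(n+".npz")["W"];k=(np.hypot(W[...,0]-c[0],W[...,1]-c[1])<r)&(W[...,2]>z0)&(W[...,2]<z1)
    P=W[k];q=cv2.minAreaRect(P[:,:2].astype(np.float32))
    print(n,z0,len(P),np.round(q[0],1),np.round(q[1]),round(q[2],1),np.round(P.mean(0)),round(P[:,2].max(),1))
    return P,k
rep("w1",(520,-239),30,109,125);rep("w1",(520,-239),30,127,150);rep("w1",(513,-238),120,75,100)
rep("w2",(517,242),120,50,67)
P,k=rep("w2",(497,281),35,120,170)
from scipy.optimize import least_squares
P=P[P[:,2]>135]
s=least_squares(lambda c:np.linalg.norm(P-c,axis=1)-14,[497,281,145],loss="soft_l1");print("knob",s.x,s.cost)
print(np.argwhere(k).mean(0)*1.5)
E
```

```text
4.95 [507.2 263.9 256.3] [-1.529 -2.738 -0.008] [0.247 0.039 0.139 1.671 0.007 1.265] 85.44385688180955
w1 109 419 [ 523.1 -238.8] [33. 29.] 13.7 [ 525. -238.  120.] 124.9
w1 127 155 [ 522.4 -238.8] [16. 14.] 13.1 [ 523. -238.  136.] 138.9
w1 75 8793 [ 511.7 -236.7] [130. 141.] 80.1 [ 523. -236.   87.] 99.7
w2 50 7726 [516.3 244.2] [130. 150.] 30.9 [514. 249.  61.] 67.0
w2 120 522 [493.  283.4] [26. 26.] 75.1 [492. 284. 155.] 161.0
knob [493.38771534 282.62971809 145.88378803] 54.11924641354123
[232.60344828 372.68965517]
```

View pics/w2.png

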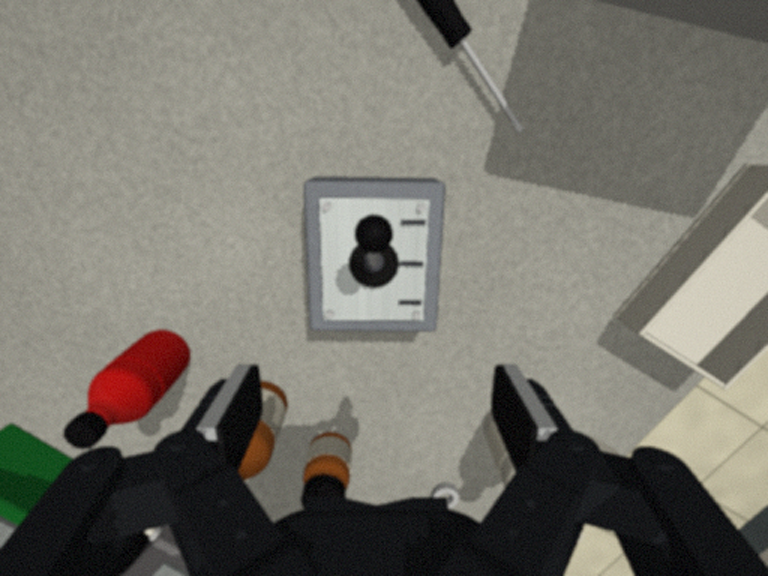

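Wrist view: the knob is at (373,233), the boot at (373,265), and the ribs at (410,222/264/302). The lever is at q≈-0.52 on the +y side, and the jaws are along the hinge axis. Descending to pinch the knob.

Call:
{"fn": "drive_tool", "kwargs": {"series": [1, 4.6, -0.4, 20, 0, 1, 4.6, -0.4, 30, 0, 1, 4.6, -0.4, 30, 0, 1, 4.6, -0.4, 30, 0, 1, 4.6, -0.4, 22, 0, 1, 0, 0, 0, 0, 1, 0, 0, 0, 0, 0, 0, 0, 0, 0, 0, 0, 0, 0, 0, 0, 0, 0, 0, 0, 0, 0, 0, 0, 0, 0, 0, 0, 0, 0, 0, 0, 0, 0, 0, 0, 0, 0, 0, 0, 0, 0, 0, 0, 0, 0], "squeeze": 30}}

```text
invalid input at $.series: expected a multiple of 5 numbers
```

```bash
python3 w.py w3
```

```text
5.0 [507.1 264.1 256.4] [-1.528 -2.739 -0.008] [0.247 0.039 0.139 1.671 0.007 1.265] 85.69856049444931
```

Call:
{"fn": "drive_tool", "kwargs": {"series": [1, 4.6, -0.4, 20, 0, 1, 4.6, -0.4, 30, 0, 1, 4.6, -0.4, 30, 0, 1, 4.6, -0.4, 30, 0, 1, 4.6, -0.4, 22, 0, 1, 0, 0, 0, 0, 1, 0, 0, 0, 0, 0, 0, 0, 0, 0, 0, 0, 0, 0, 0, 0, 0, 0, 0, 0, 0, 0, 0, 0, 0, 0, 0, 0, 0, 0, 0, 0, 0, 0, 0, 0, 0, 0, 0, 0, 0, 0, 0, 0, 0], "squeeze": 30}}

```text
time_s: 6.55
tcp_pos: [493.1, 283.8, 124.7]
eef_rot: [-1.524, -2.742, -0.009]
contact_force: [-0.1, -0.8, 3.1]
grip_width: 0.1
```

```bash
python3 w.py w3
```

```text
6.55 [493.1 283.8 124.7] [-1.524 -2.742 -0.009] [ 0.288  0.005 -0.135  1.43   0.007  1.303] 0.1014375356353281
```

View pics/w3.png

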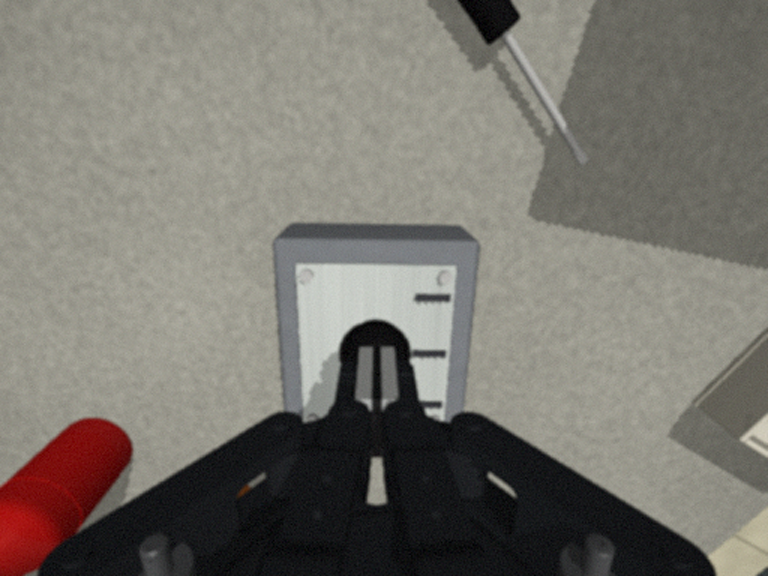

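The jaws shut fully at (375,380) with a dark ball showing beyond them at (375,345), so the knob was not held. I'll check from depth where it is.

Run:
```python
from h import *
z=np.load("w3.npz");im,W=z["im"],z["W"]
for v in range(205,262,5): print(v,[np.round(W[v,u]).tolist() for u in(232,245,250)],im[v,250])
i,d,T=cloud("top");np.savez("top2.npz",im=i,W=T)
k=(np.hypot(T[...,0]-510,T[...,1]-255)<80)&(T[...,2]>95);P=T[k]
i2,d2,S=cloud("scene");k=(np.hypot(S[...,0]-510,S[...,1]-255)<80)&(S[...,2]>75)&(S[...,2]<175)
save("d.png",cv2.resize(i2[150:280,330:500],None,fx=3,fy=3),1)
print(np.load("w2.npz")["W"][155,240:258:4].round(),)
```

```text
205 [[486.0, 262.0, 63.0], [497.0, 268.0, 62.0], [501.0, 270.0, 62.0]] [201 207 200]
210 [[489.0, 257.0, 62.0], [500.0, 264.0, 62.0], [504.0, 266.0, 63.0]] [199 208 199]
215 [[492.0, 252.0, 62.0], [484.0, 293.0, 147.0], [486.0, 295.0, 148.0]] [4 2 0]
220 [[494.0, 249.0, 65.0], [484.0, 292.0, 152.0], [487.0, 293.0, 152.0]] [18 19 21]
225 [[480.0, 283.0, 148.0], [486.0, 290.0, 155.0], [488.0, 292.0, 156.0]] [15 14 13]
230 [[481.0, 281.0, 151.0], [487.0, 288.0, 156.0], [489.0, 290.0, 157.0]] [21 17 14]
235 [[482.0, 279.0, 154.0], [485.0, 291.0, 169.0], [487.0, 292.0, 170.0]] [21 22 22]
240 [[481.0, 283.0, 167.0], [485.0, 291.0, 175.0], [488.0, 292.0, 175.0]] [23 22 21]
245 [[481.0, 284.0, 173.0], [485.0, 291.0, 180.0], [488.0, 292.0, 180.0]] [15 18 18]
250 [[482.0, 284.0, 178.0], [486.0, 291.0, 185.0], [488.0, 292.0, 184.0]] [17 21 19]
255 [[482.0, 284.0, 183.0], [486.0, 291.0, 189.0], [488.0, 292.0, 189.0]] [13 16 18]
260 [[482.0, 284.0, 187.0], [486.0, 291.0, 194.0], [488.0, 292.0, 193.0]] [18 18 17]
[[485. 280. 157.]
 [488. 282. 158.]
 [492. 285. 160.]
 [495. 287. 159.]
 [499. 289. 158.]]
```

View pics/d.png

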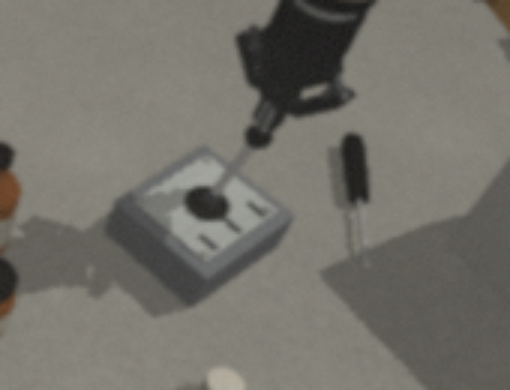

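Run:
```python
from h import *
for n,t in(("w2",[507.2,263.9,256.3]),("w3",[493.1,283.8,124.7])):
    z=np.load(n+".npz");W=z["W"]
    R=Ro.from_rotvec([-1.526,-2.74,-.008]).as_matrix();T=(W-np.array(t))@R
    for u in ((160,168,170,335,340,345) if n=="w2" else (240,247,249,255,262)):
        print(n,u,[np.round(T[v,u]).tolist() for v in range(222,300,9)])
S=cloud("scene")[2];Ts=(S-np.array(t))@R
k=(abs(Ts[...,0])<25)&(abs(Ts[...,1])<40)&(Ts[...,2]>-90)&(Ts[...,2]<30)
for a in range(-90,30,6):
    kk=k&(Ts[...,2]>=a)&(Ts[...,2]<a+6);print(a,kk.sum(),np.round(Ts[kk].mean(0)) if kk.any() else '', np.round(np.ptp(Ts[kk][:,1])) if kk.any() else '')
```

```text
w2 160 [[-128.0, -160.0, 255.0], [-146.0, -163.0, 255.0], [-164.0, -164.0, 254.0], [10.0, -46.0, -59.0], [11.0, -43.0, -68.0], [7.0, -43.0, -69.0], [4.0, -42.0, -71.0], [-0.0, -42.0, -73.0], [-4.0, -42.0, -74.0]]
w2 168 [[-128.0, -146.0, 255.0], [-147.0, -149.0, 257.0], [-164.0, -150.0, 254.0], [9.0, -42.0, -56.0], [4.0, -43.0, -57.0], [-0.0, -43.0, -58.0], [-4.0, -42.0, -61.0], [-10.0, -43.0, -61.0], [-199.0, -125.0, 156.0]]
w2 170 [[-129.0, -143.0, 256.0], [-146.0, -145.0, 255.0], [-165.0, -147.0, 256.0], [6.0, -43.0, -52.0], [2.0, -42.0, -55.0], [-2.0, -42.0, -56.0], [-6.0, -42.0, -58.0], [-11.0, -42.0, -59.0], [-200.0, -122.0, 157.0]]
w2 335 [[-129.0, 149.0, 255.0], [-147.0, 151.0, 255.0], [-165.0, 153.0, 255.0], [11.0, 43.0, -59.0], [6.0, 43.0, -61.0], [1.0, 43.0, -61.0], [-2.0, 43.0, -64.0], [-7.0, 43.0, -65.0], [-12.0, 43.0, -66.0]]
w2 340 [[-129.0, 158.0, 256.0], [-146.0, 160.0, 254.0], [-165.0, 162.0, 255.0], [11.0, 45.0, -60.0], [10.0, 43.0, -67.0], [6.0, 43.0, -68.0], [2.0, 43.0, -70.0], [-2.0, 43.0, -70.0], [-5.0, 43.0, -73.0]]
w2 345 [[-129.0, 167.0, 256.0], [-147.0, 169
[... 954 characters left out ...]
.0], [10.0, 7.0, -40.0], [10.0, 6.0, -49.0], [10.0, 6.0, -59.0], [11.0, 6.0, -67.0], [11.0, 5.0, -74.0], [11.0, 5.0, -82.0], [12.0, 5.0, -88.0], [11.0, 5.0, -92.0]]
-90 54 [ -8.   3. -88.] 71.0
-84 30 [-10.   2. -82.] 60.0
-78 14 [-11.  -1. -75.] 37.0
-72 12 [ -9.   1. -68.] 25.0
-66 14 [ -8.   5. -64.] 26.0
-60 18 [ -8.   4. -57.] 27.0
-54 13 [ -9.   2. -51.] 27.0
-48 14 [ -8.   4. -46.] 25.0
-42 8 [-10.   2. -40.] 20.0
-36 9 [ -7.   2. -31.] 15.0
-30 24 [ -8.   6. -27.] 22.0
-24 15 [-12.   0. -22.] 27.0
-18 7 [-10.   6. -15.] 15.0
-12 5 [-14.   2.  -9.] 6.0
-6 6 [-18.   1.  -4.] 6.0
0 7 [-18.   2.   3.] 10.0
6 6 [-21.   0.   9.] 10.0
12 2 [-23.   3.  16.] 4.0
18 1 [-22.   4.  20.] 0.0
24 0
```

The fingers actually end about 39 mm short of the reported TCP: the tips sit at -40 shut and -52 open in the tool frame, in both the wrist and scene clouds. So they closed just above the knob. I'll allow for that offset by opening, going 39 mm lower and closing again.

Call:
{"fn": "drive_tool", "kwargs": {"series": [1, 0, 0, -5, 0, 1, 0, 0, 0, 0, 1, 0, 0, 0, 0, 1, 0, 0, 0, 0, 1, 0, 0, 0, 0, 1, 0, 0, 0, 0, 1, 0, 0, 12, 0, 1, 0, 0, 12, 0, 1, 0, 0, 12, 0, 1, 0, 0, 8, 0, 1, 0, 0, 0, 0, 0, 0, 0, 0, 0, 0, 0, 0, 0, 0, 0, 0, 0, 0, 0, 0, 0, 0, 0, 0, 0, 0, 0, 0, 0, 0, 0, 0, 0, 0, 0, 0, 0, 0, 0, 0, 0, 0, 0, 0], "squeeze": 30}}

```text
time_s: 8.65
tcp_pos: [492.8, 284.1, 86.0]
eef_rot: [-1.524, -2.741, -0.008]
contact_force: [-4.2, -1.7, 5.4]
grip_width: 26.2
```

```bash
python3 w.py w4;python3 -c "
from h import *
s=sense();print(np.round(s['contact_force'],1),np.round(s['torque'],2))"
```

```text
8.65 [492.8 284.1  86. ] [-1.524 -2.741 -0.008] [ 0.289  0.016 -0.195  1.36   0.007  1.303] 26.160751364918447
[-3.8 -1.   6.5] [-0.28  0.85 -0.01]
```

Knob gripped (26 mm). Carrying it along its arc to upright.

Call:
{"fn": "drive_tool", "kwargs": {"series": [0, -4.2, 0, -2.3, 0, 0, -4.3, 0, -2.1, 0, 0, -4.4, 0, -1.9, 0, 0, -4.5, 0, -1.6, 0, 0, -4.6, 0, -1.4, 0, 0, -4.6, 0, -1.1, 0, 0, -4.7, 0, -0.9, 0, 0, -4.7, 0, -0.6, 0, 0, -4.8, 0, -0.4, 0, 0, -4.8, 0, -0.1, 0, 0, 0, 0, 0, 0, 0, 0, 0, 0, 0, 0, 0, 0, 0, 0]}}

```text
time_s: 10.0
tcp_pos: [516.4, 244.8, 97.4]
eef_rot: [-1.524, -2.741, -0.006]
contact_force: [-4.3, -2.5, 2.7]
grip_width: 25.9
```

```bash
cat > knob.py <<'E'
from h import *
from scipy.optimize import least_squares
import sys
ax=np.radians(30.9);ey=np.array([-np.sin(ax),np.cos(ax)]);ex=np.array([np.cos(ax),np.sin(ax)])
g=np.array([float(a) for a in sys.argv[1:4]])
for n in("wrist","scene","top"):
    im,d,W=cloud(n)
    P=W[(np.linalg.norm(W-g,axis=-1)<24)&(W[...,2]>g[2]-10)&(im.max(-1)<60)]
    if len(P)<10: print(n,len(P));continue
    s=least_squares(lambda c:np.linalg.norm(P-c,axis=1)-14,g,loss="soft_l1")
    o=s.x[:2]-[516.3,244.2];print(n,len(P),s.x.round(1),"y,x:",(o@ey).round(1),(o@ex).round(1),"q",round(-np.arctan2(o@ey,s.x[2]-68),3))
s=sense();o=s["tcp_pos"][:2]-[516.3,244.2];print("tcp",s["tcp_pos"].round(1),(o@ey).round(1),s["contact_force"].round(1),s["time_s"])
E
python3 knob.py 516 244 158; python3 w.py w5
```

```text
wrist 3213 [514.3 247.9 158.5] y,x: 4.2 0.2 q -0.047
scene 64 [513.3 247.7 157.9] y,x: 4.5 -0.8 q -0.05
top 1
tcp [516.4 244.8  97.4] 0.5 [-4.7 -2.7  2.2] 10.15
10.15 [516.4 244.8  97.4] [-1.524 -2.741 -0.006] [ 0.21   0.023 -0.167  1.383  0.007  1.225] 26.429073480564035
```

View pics/w5.png

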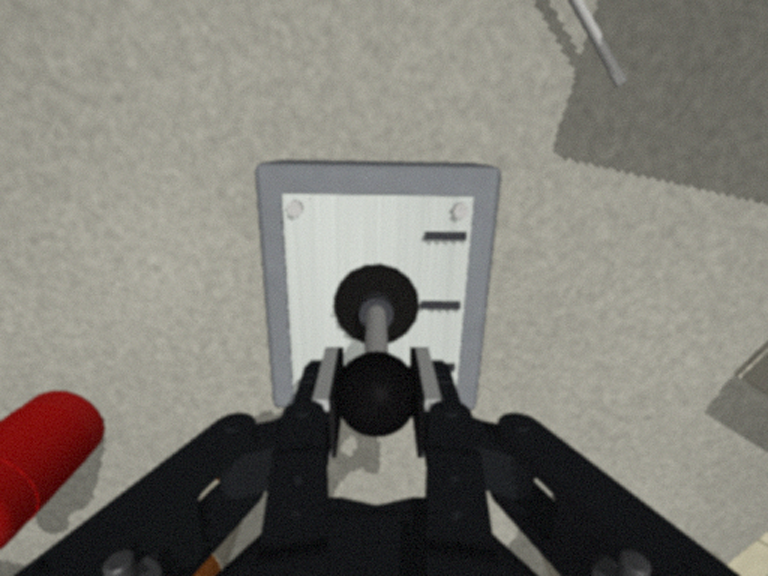

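The pads hold the ball at (377,393). The boot is at (377,305), level with the middle rib at (440,305). I'll release, rise, and measure the angle with nothing in the way.

Call:
{"fn": "drive_tool", "kwargs": {"series": [1, 0, 0, 0, 0, 1, 0, 0, 0, 0, 1, 0, 0, 0, 0, 1, 0, 0, 0, 0, 1, 0, 0, -30, 0, 1, 0, 0, -40, 0, 1, 0, 0, -40, 0, 1, 0, 0, 0, 0, 1, 0, 0, 0, 0]}}

```text
time_s: 11.1
tcp_pos: [518.0, 244.7, 208.6]
eef_rot: [-1.525, -2.743, -0.011]
contact_force: [-0.2, -0.1, -0.9]
grip_width: 85.1
```

```bash
python3 knob.py 516 244 158
python3 - <<'E'
from h import *
im,d,W=cloud("wrist")
k=(np.hypot(W[...,0]-516,W[...,1]-244)<120)
ey=np.array([-np.sin(np.radians(30.9)),np.cos(np.radians(30.9))])
P=W[k&(W[...,2]>50)&(W[...,2]<67)];r=cv2.minAreaRect(P[:,:2].astype(np.float32));print("box",r)
save("e.png",im)
E
```

```text
wrist 708 [514.1 248.4 158. ] y,x: 4.7 0.3 q -0.052
scene 44 [514.5 249.3 157.9] y,x: 5.3 1.0 q -0.059
top 33 [514.4 248.4 157.9] y,x: 4.6 0.6 q -0.051
tcp [516.6 244.3 206.1] -0.0 [-1.1  0.1  0.2] 11.25
box ((516.4127807617188, 244.17420959472656), (130.21319580078125, 149.20480346679688), 30.96268653869629)
```

All three cameras put the lever at q≈-0.053, with the knob 4.7 mm short of upright. I'll regrip it centred and bring it over.

Call:
{"fn": "drive_tool", "kwargs": {"series": [1, 4.6, 0, 20, 0, 1, 0, 0, 40, 0, 1, 0, 0, 35, 0, 1, 0, 0, 14, 0, 1, 0, 0, 0, 0, 0, 0, 0, 0, 0, 0, 0, 0, 0, 0, 0, 0, 0, 0, 0, 0, 0, 0, 0, 0, 0, 0, 0, 0, 0, 0, 0, 0, 0, 0, 0, 0, 0, 0, 0, 0, -2.3, 0, 0, 0, 0, -2.5, 0, 0, 0, 0, 0, 0, 0, 0, 0, 0, 0, 0, 0]}}

```text
time_s: 12.9
tcp_pos: [516.4, 244.8, 100.2]
eef_rot: [-1.524, -2.741, -0.007]
contact_force: [-8.3, -3.6, 10.6]
grip_width: 26.2
```

Call:
{"fn": "drive_tool", "kwargs": {"series": [1, 0, 0, 0, 0, 1, 0, 0, 0, 0, 1, 0, 0, 0, 0, 1, 0, 0, 0, 0, 1, 0, 0, -30, 0, 1, 0, 0, -40, 0, 1, 0, 0, -40, 0, 1, 0, 0, 0, 0, 1, 0, 0, 0, 0]}}

```text
time_s: 13.8
tcp_pos: [518.1, 244.5, 209.5]
eef_rot: [-1.525, -2.743, -0.011]
contact_force: [-0.2, 0.7, -0.8]
grip_width: 85.1
```

```bash
python3 knob.py 516 244 158
```

```text
wrist 687 [516.4 244.6 158.2] y,x: 0.3 0.2 q -0.003
scene 45 [517.1 243.5 157.2] y,x: -1.0 0.3 q 0.011
top 46 [516.6 243.4 158.5] y,x: -0.8 -0.1 q 0.009
tcp [516.7 244.2 207.1] -0.2 [-0.  -0.5  0.4] 13.95
```

Lever upright (q≈0.00±0.01). On to the pump.

Call:
{"fn": "drive_tool", "kwargs": {"series": [1, -29.5, -17.85, 0, 0, 1, -29.5, -17.85, 0, 0, 1, -29.5, -17.85, 0, 0, 1, -29.5, -17.85, 0, 0, 1, -29.5, -17.85, 0, 0, 1, -29.5, -17.85, 0, 0, 1, -29.5, -17.85, 0, 0, 1, -29.5, -17.85, 0, 0, 1, -29.5, -17.85, 0, 0, 1, -29.5, -17.85, 0, 0, 1, -29.5, -17.85, 0, 0, 1, -29.5, -17.85, 0, 0, 1, -29.5, -17.85, 0, 0, 1, -29.5, -17.85, 0, 0, 1, 0, 0, 0, -0.14, 1, 0, 0, 0, -0.14, 1, 0, 0, 0, -0.14, 1, 0, 0, 0, -0.14, 1, 0, 0, 0, 0, 1, 0, 0, 0, 0]}}

```text
time_s: 15.95
tcp_pos: [522.8, -238.1, 204.2]
eef_rot: [-0.713, -3.055, -0.011]
contact_force: [0.3, 0.0, -0.1]
grip_width: 85.6
```

```bash
cat > nut.py <<'E'
from h import *
import sys
s=sense();print(s["time_s"],s["tcp_pos"].round(1),s["eef_rot"].round(3),s["q"].round(2),s["contact_force"].round(1),s["torque"].round(2))
e=s["eef_rot"];yaw=np.degrees(2*np.arctan2(e[1],e[0]))%360;print("tool x yaw",yaw,"tool y mod60",(yaw-90)%60)
im,d,W=cloud("wrist");np.savez(sys.argv[1]+".npz",im=im,W=W)
r=np.hypot(W[...,0]-522.7,W[...,1]+238.8)
k=(r<26)&(W[...,2]>93)&(W[...,2]<128);ku=np.argwhere(k)
P=W[(r>8.5)&(r<22)&(W[...,2]>107)&(W[...,2]<128)]
z=np.percentile(P[:,2],np.arange(5,100,10)).round(1);print("z pct",z)
top=np.median(P[P[:,2]>z[-1]-4][:,2]);Q=P[abs(P[:,2]-top)<2.5][:,:2]
S=W[(r<10)&(W[...,2]>132)&(W[...,2]<142)];print("nut top z",top.round(1),len(Q),"screw",S.mean(0).round(1),"Q",Q.mean(0).round(1))
c0=S[:,:2].mean(0)
# fit hexagon: maximise points inside minus extent: use support widths
best=[]
for a in np.arange(0,60,1):
    w=[];cc=[]
    for b in(0,60,120):
        n=np.array([np.cos(np.radians(a+b)),np.sin(np.radians(a+b))]);t=Q@n;lo,hi=np.percentile(t,[1.5,98.5]);w.append(hi-lo);cc.append((n,(hi+lo)/2))
    A=np.array([x[0] for x in cc]);y=np.array([x[1] for x in cc]);c=np.linalg.lstsq(A,y,rcond=None)[0]
    best.append((sum(w)/3,a,c.round(1),np.round(w,1)))
best.sort(key=lambda x:x[0]);[print(*b) for b in best[:5]]
v0,u0=ku.min(0)-14;v1,u1=ku.max(0)+14
save(sys.argv[1]+"c.png",im[max(v0,0):v1,max(u0,0):u1],6);print(u0,u1,v0,v1)
E
python3 nut.py n1
```

```text
15.95 [ 522.8 -238.1  204.2] [-0.713 -3.055 -0.011] [-0.66  0.04  0.04  1.58  0.   -0.2 ] [ 0.3  0.  -0.1] [-0.01  0.02  0.04]
tool x yaw 153.71520776329368 tool y mod60 3.7152077632936766
z pct [110.8 118.6 119.7 120.1 120.3 120.5 120.8 121.  121.3 121.9]
nut top z 120.6 473 screw [ 520.4 -238.7  136.5] Q [ 519.4 -238.5]
29.249587070653888 39 [ 521.3 -239.1] [29.1 29.  29.6]
29.25995637524224 46 [ 521.3 -239.1] [29.1 29.4 29.3]
29.26206064833561 38 [ 521.3 -239. ] [29.1 29.  29.7]
29.26421680155001 36 [ 521.2 -239. ] [29.1 29.  29.7]
29.267611040464516 47 [ 521.3 -239.1] [29.2 29.4 29.2]
217 279 147 211
```

View pics/n1c.png

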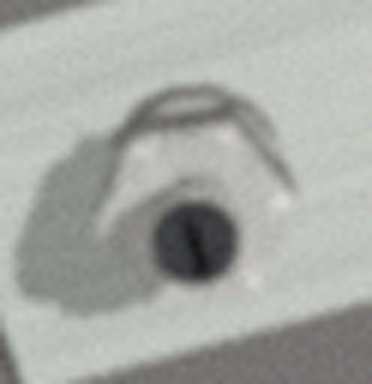

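Run:
```python
from h import *
z=np.load("n1.npz");W=z["W"]
r=np.hypot(W[...,0]-521.3,W[...,1]+239)
k=(W[...,2]>117.5)&(W[...,2]<124)&(r<22);P=W[k][:,:2]
# radial extent by angle, then hexagon fit of boundary
from scipy.optimize import least_squares
H=cv2.convexHull(P.astype(np.float32))[:,0]
def hr(th,a): 
    return 15/np.cos((th-a+np.pi/6)%(np.pi/3)-np.pi/6)
ths=np.radians(np.arange(0,360,6))
def ext(c):
    d=P-c;t=np.arctan2(d[:,1],d[:,0]);rr=np.hypot(*d.T)
    return np.array([np.percentile(rr[abs((t-x+np.pi)%(2*np.pi)-np.pi)<np.radians(5)],95) for x in ths])
for c in([521.3,-239.],[520.8,-239.]):
  E=ext(np.array(c));print(E.round(1))
  F=np.sum(E*np.exp(6j*ths))/len(ths);print("flat dir mod60 (max of -cos6):",(np.degrees(np.angle(-F))/6)%60,abs(F))
```

```text
[15.8 15.8 16.4 16.2 15.6 14.9 14.7 14.5 14.9 15.  15.4 16.3 16.5 16.5
 15.5 15.1 14.8 14.4 14.7 15.1 15.1 15.7 16.3 16.2 15.9 15.2 14.8 14.7
 14.7 15.  15.6 16.  16.7 16.6 15.3 14.8 14.6 14.6 14.8 14.8 15.2 16.3
 16.4 16.  15.6 15.3 15.2 15.  15.  15.1 15.4 15.9 17.3 17.1 15.6 15.3
 14.9 14.4 14.9 15.4]
flat dir mod60 (max of -cos6): 43.00993750029221 0.450061278168436
[16.3 16.3 16.8 16.6 15.5 15.3 15.  14.9 15.2 15.  15.9 16.5 16.6 16.1
 15.2 14.7 14.4 13.9 14.6 14.9 15.1 15.4 15.9 15.8 15.  14.8 14.6 14.3
 14.2 14.4 15.1 15.5 16.3 16.2 15.3 14.3 14.2 13.9 14.4 14.6 15.  15.3
 16.2 15.9 15.6 15.4 14.8 15.1 15.1 15.3 15.6 16.1 17.5 17.5 16.5 15.7
 15.4 14.9 15.3 15.9]
flat dir mod60 (max of -cos6): 42.53107049516821 0.4503436671157466
```

The hex is clear: flats' normals at 43° mod 60, centre (521.3,-239.0), matching the front flat at (135–235,120) in the crop. The boss (33 mm) is wider than the flats, so the tips must stay above 103. I'll check where the tips sit at about 28 mm opening.

Run:
```python
from h import *
W=np.load("w5.npz")["W"];R=Ro.from_rotvec([-1.524,-2.741,-.006]).as_matrix();T=(W-np.array([516.4,244.8,97.4]))@R
for lo,hi in((-24,-14),(14,24)):
    k=(T[...,1]>lo)&(T[...,1]<hi)&(abs(T[...,0])<14)&(T[...,2]>-80)&(T[...,2]<0)
    P=T[k];print(len(P),np.percentile(P[:,2],[90,97,99,100]).round(1),P[P[:,2]>-55].mean(0).round(1))
```

```text
830 [-46.5 -42.3 -40.2 -38.9] [  9.  -18.7 -48. ]
849 [-46.2 -42.1 -39.9 -38.2] [  9.1  18.6 -47.8]
```

Call:
{"fn": "drive_tool", "kwargs": {"series": [1, 0, 0, 0, -0.137, 1, 0, 0, 0, -0.137, 1, 0, 0, 0, -0.137, 1, 0, 0, 0, -0.137, 1, 0, 0, 0, -0.137, 1, 1.6, -0.5, 15, 0, 1, 0, 0, 25, 0, 1, 0, 0, 20, 0, 1, 0, 0, 0, 0, 1, 0, 0, 0, 0]}}

```text
time_s: 17.0
tcp_pos: [521.4, -238.6, 145.3]
eef_rot: [0.358, -3.12, -0.012]
contact_force: [0.5, -0.7, 0.8]
grip_width: 85.3
```

```bash
python3 nut.py n2
```

```text
17.0 [ 521.4 -238.6  145.3] [ 0.358 -3.12  -0.012] [-0.66  0.03 -0.08  1.47  0.   -0.89] [ 0.5 -0.7  0.8] [-0.02 -0.    0.03]
tool x yaw 193.10977616292845 tool y mod60 43.109776162928455
z pct [110.4 117.  119.6 120.  120.3 120.5 120.8 121.1 121.4 121.9]
nut top z 120.6 705 screw [ 520.3 -239.7  136.4] Q [ 518.6 -240.4]
29.23924583021652 44 [ 521.5 -239.5] [29.4 29.1 29.2]
29.259059083606644 45 [ 521.5 -239.5] [29.4 29.  29.3]
29.291031128104873 43 [ 521.4 -239.5] [29.4 29.2 29.2]
29.339565481940696 42 [ 521.5 -239.5] [29.5 29.3 29.2]
29.344083276844326 41 [ 521.5 -239.5] [29.4 29.4 29.2]
218 284 163 237
```

Call:
{"fn": "drive_tool", "kwargs": {"series": [1, 0, -0.6, 20, 0, 1, 0, 0, 25, 0, 1, 0, 0, 20, 0, 1, 0, 0, 12.5, 0, 1, 0, 0, 0, 0, 0, 0, 0, 0, 0, 0, 0, 0, 0, 0, 0, 0, 0, 0, 0, 0, 0, 0, 0, 0, 0, 0, 0, 0, 0, 0, 0, 0, 0, 0, 0, 0, 0, 0, 0, 0, 0, 0, 0, 0, 0, 0, 0, 0, 0], "squeeze": 60}}

```text
time_s: 18.45
tcp_pos: [521.8, -238.2, 68.7]
eef_rot: [0.362, -3.12, -0.012]
contact_force: [-2.6, 5.5, 6.7]
grip_width: 28.7
```

Run:
```python
from h import *
s=sense();print({k:np.round(v,2) for k,v in s.items()})
im,d,W=cloud("wrist");save("g.png",im[100:384,130:380],2)
```

```text
{'time_s': np.float64(18.45), 'q': array([-0.66,  0.05, -0.19,  1.34,  0.01, -0.89]), 'qd': array([-0.,  0.,  0., -0., -0., -0.]), 'joint_torque': array([ -2.01, -49.27,  48.58,  -1.9 ,  -0.7 ,  -0.09]), 'tcp_pos': array([ 521.76, -238.25,   68.66]), 'eef_rot': array([ 0.36, -3.12, -0.01]), 'contact_force': array([-2.56,  5.5 ,  6.67]), 'torque': array([ 0.9 ,  0.41, -0.05]), 'grip_width': np.float64(28.66)}
```

View pics/g.png

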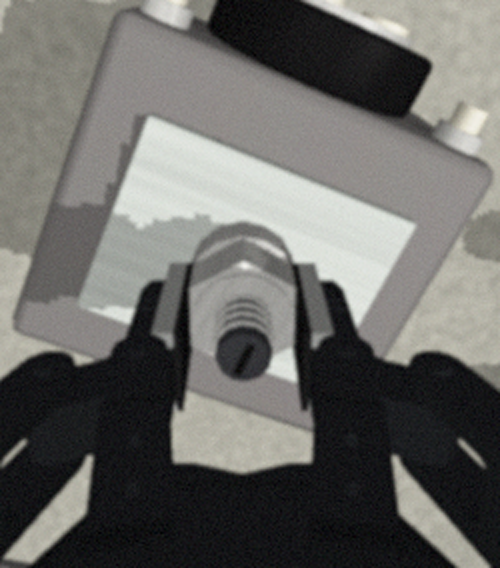

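The nut at (243,265) is held flush on its flats, with the tips above the boss. Turning clockwise (+ about tool z) and following the sink.

Call:
{"fn": "drive_tool", "kwargs": {"series": [0, 0, 0, 0.18, 0.14, 0, 0, 0, 0.18, 0.14, 0, 0, 0, 0.18, 0.14, 0, 0, 0, 0.18, 0.14, 0, 0, 0, 0.18, 0.14, 0, 0, 0, 0.18, 0.14, 0, 0, 0, 0.18, 0.14, 0, 0, 0, 0.18, 0.14, 0, 0, 0, 0.18, 0.14, 0, 0, 0, 0, 0]}}

```text
time_s: 19.5
tcp_pos: [521.5, -238.9, 67.7]
eef_rot: [-1.551, -2.727, -0.008]
contact_force: [-5.9, 4.0, 12.0]
grip_width: 28.9
```

```bash
cat > s.py <<'E'
from h import *
s=sense();e=s["eef_rot"];print("yaw",np.degrees(2*np.arctan2(e[1],e[0]))%360,{k:np.round(s[k],2) for k in("q","tcp_pos","contact_force","torque","grip_width","joint_torque")})
E
python3 s.py
```

```text
yaw 120.73564912704438 {'q': array([-0.66,  0.05, -0.2 ,  1.33,  0.  ,  0.37]), 'tcp_pos': array([ 521.53, -238.87,   67.74]), 'contact_force': array([-5.86,  3.96, 11.99]), 'torque': array([ 0.71,  1.18, -0.07]), 'grip_width': np.float64(28.87), 'joint_torque': array([ -0.46, -46.98,  47.  ,  -2.8 ,   0.25,   1.69])}
```

Call:
{"fn": "drive_tool", "kwargs": {"series": [0, 0, 0, 0.1, 0.14, 0, 0, 0, 0.1, 0.14, 0, 0, 0, 0.1, 0.14, 0, 0, 0, 0, 0]}}

```text
time_s: 19.9
tcp_pos: [521.3, -238.9, 67.6]
eef_rot: [-2.085, -2.343, -0.005]
contact_force: [-6.9, 3.1, 13.4]
grip_width: 28.1
```

```bash
python3 s.py
```

```text
yaw 96.66716914402582 {'q': array([-0.66,  0.05, -0.2 ,  1.33,  0.  ,  0.79]), 'tcp_pos': array([ 521.32, -238.92,   67.56]), 'contact_force': array([-6.89,  3.05, 13.36]), 'torque': array([ 0.76,  1.53, -0.08]), 'grip_width': np.float64(28.06), 'joint_torque': array([ -0.  , -46.3 ,  46.76,  -3.34,   0.52,   1.67])}
```

Call:
{"fn": "drive_tool", "kwargs": {"series": [0, 0, 0, 0.1, 0.14, 0, 0, 0, 0.1, 0.14, 0, 0, 0, 0, 0]}}

```text
time_s: 20.2
tcp_pos: [521.2, -238.9, 67.5]
eef_rot: [-2.391, -2.028, -0.004]
contact_force: [-8.5, 3.9, 14.3]
grip_width: 28.4
```

```bash
python3 s.py
```

```text
yaw 80.6225703191044 {'q': array([-0.66,  0.05, -0.2 ,  1.33,  0.  ,  1.07]), 'tcp_pos': array([ 521.18, -238.89,   67.46]), 'contact_force': array([-8.54,  3.95, 14.32]), 'torque': array([ 0.75,  1.71, -0.14]), 'grip_width': np.float64(28.44), 'joint_torque': array([ 3.000e-02, -4.578e+01,  4.665e+01, -3.830e+00,  6.000e-01,
        1.680e+00])}
```

Call:
{"fn": "drive_tool", "kwargs": {"series": [0, 0, 0, 0.1, 0.12, 0, 0, 0, 0.1, 0.12, 0, 0, 0, 0, 0]}}

```text
time_s: 20.5
tcp_pos: [521.1, -239.0, 67.4]
eef_rot: [-2.616, -1.728, -0.002]
contact_force: [-10.9, 3.7, 15.5]
grip_width: 28.1
```

```bash
python3 s.py
```

```text
yaw 66.90775972690693 {'q': array([-0.66,  0.05, -0.2 ,  1.33,  0.  ,  1.31]), 'tcp_pos': array([ 521.08, -238.97,   67.38]), 'contact_force': array([-10.87,   3.67,  15.47]), 'torque': array([ 0.83,  1.99, -0.17]), 'grip_width': np.float64(28.14), 'joint_torque': array([  0.35, -45.33,  46.52,  -4.21,   0.81,   1.33])}
```

Call:
{"fn": "drive_tool", "kwargs": {"series": [0, 0, 0, 0.1, 0.12, 0, 0, 0, 0, 0]}}

```text
time_s: 20.7
tcp_pos: [521.0, -238.9, 67.4]
eef_rot: [-2.713, -1.57, -0.001]
contact_force: [-10.0, 4.2, 16.5]
grip_width: 28.4
```

```bash
python3 s.py
```

```text
yaw 60.12478377944069 {'q': array([-0.66,  0.05, -0.2 ,  1.33,  0.  ,  1.43]), 'tcp_pos': array([ 521.01, -238.94,   67.36]), 'contact_force': array([-10.  ,   4.18,  16.49]), 'torque': array([0.72, 2.13, 0.84]), 'grip_width': np.float64(28.4), 'joint_torque': array([ -0.4 , -45.  ,  46.39,  -4.43,   1.04,   2.3 ])}
```

The reaction moment jumped to 0.84 N m after 2.32 rad, so it has met the stop. One more nudge to snug it.

Call:
{"fn": "drive_tool", "kwargs": {"series": [0, 0, 0, 0, 0.06, 0, 0, 0, 0, 0, 0, 0, 0, 0, 0]}}

```text
time_s: 21.0
tcp_pos: [520.8, -239.2, 67.3]
eef_rot: [-2.756, -1.495, 0.0]
contact_force: [-12.1, 2.8, 15.4]
grip_width: 28.4
```

```bash
python3 s.py
```

```text
yaw 56.94240571251805 {'q': array([-0.66,  0.05, -0.2 ,  1.33,  0.  ,  1.49]), 'tcp_pos': array([ 520.81, -239.19,   67.33]), 'contact_force': array([-12.05,   2.77,  15.4 ]), 'torque': array([0.38, 2.36, 1.57]), 'grip_width': np.float64(28.41), 'joint_torque': array([  0.13, -44.95,  46.37,  -4.43,   1.64,   1.59])}
```

Tight: 1.57 N m. Release, rise and check.

Call:
{"fn": "drive_tool", "kwargs": {"series": [1, 0, 0, 0, 0, 1, 0, 0, 0, 0, 1, 0, 0, 0, 0, 1, 0, 0, 0, 0, 1, 0, 0, 0, 0, 1, 0, 0, -30, 0, 1, 0, 0, -45, 0, 1, 0, 0, -45, 0, 1, 0, 0, -20, 0, 1, 0, 0, 0, 0, 1, 0, 0, 0, 0]}}

```text
time_s: 22.1
tcp_pos: [521.9, -239.9, 204.9]
eef_rot: [-2.757, -1.492, -0.003]
contact_force: [-0.4, 0.2, -0.5]
grip_width: 85.4
```

```bash
python3 nut.py n3; python3 knob.py 516 244 158
```

```text
22.1 [ 521.9 -239.9  204.9] [-2.757 -1.492 -0.003] [-0.66  0.03  0.04  1.58  0.    1.49] [-0.4  0.2 -0.5] [ 0.01  0.07 -0.02]
tool x yaw 56.832963677246084 tool y mod60 26.832963677246084
z pct [110.8 116.3 116.9 117.2 117.5 117.6 117.9 118.1 118.4 118.9]
nut top z 117.6 436 screw [ 522.6 -237.6  136.5] Q [ 523.  -236.4]
29.193240936329385 36 [ 521.9 -238.4] [29.4 29.  29.2]
29.20114138458452 35 [ 521.9 -238.4] [29.4 29.1 29.1]
29.23219457254125 33 [ 521.9 -238.4] [29.4 29.3 29. ]
29.232598429418676 37 [ 521.9 -238.3] [29.5 29.  29.2]
29.241141333137573 34 [ 521.9 -238.4] [29.4 29.2 29.1]
221 284 147 210
wrist 0
scene 40 [518.1 244.5 156.6] y,x: -0.7 1.7 q 0.008
top 55 [514.2 242.6 158.1] y,x: -0.3 -2.7 q 0.004
tcp [ 521.2 -239.3  203.6] -417.4 [0.3 0.3 0.2] 22.3
```

The nut top went from 120.6 to 117.6 mm, a 3.0 mm sink, and is seated on the boss. The lever is still at 0. Back to the switch.

Call:
{"fn": "drive_tool", "kwargs": {"series": [1, 28.7, -19.2, 0, 0, 1, 28.7, -19.2, 0, 0, 1, 28.7, -19.2, 0, 0, 1, 28.7, -19.2, 0, 0, 1, 28.7, -19.2, 0, 0, 1, 28.7, -19.2, 0, 0, 1, 28.7, -19.2, 0, 0, 1, 28.7, -19.2, 0, 0, 1, 28.7, -19.2, 0, 0, 1, 28.7, -19.2, 0, 0, 1, 28.7, -19.2, 0, 0, 1, 28.7, -19.2, 0, 0, 1, 28.7, -19.2, 0, 0, 1, 28.7, -19.2, 0, 0, 1, 0, 0, 0, -0.142, 1, 0, 0, 0, -0.142, 1, 0, 0, 0, -0.142, 1, 0, 0, 0, -0.142, 1, 0, 0, 0, -0.142, 1, 0, 0, 0, -0.142]}}

```text
time_s: 24.3
tcp_pos: [516.1, 243.5, 207.6]
eef_rot: [-1.887, -2.503, -0.005]
contact_force: [0.8, 0.1, -0.8]
grip_width: 85.4
```

Call:
{"fn": "drive_tool", "kwargs": {"series": [1, 0, 0, 0, -0.142, 1, 0, 0, 0, -0.142, 1, 0, 0, 0, 0, 1, 0, 0, 0, 0, 1, 0, 0, 0, 0]}}

```text
time_s: 24.8
tcp_pos: [516.4, 243.5, 208.3]
eef_rot: [-1.527, -2.739, -0.008]
contact_force: [0.7, -0.8, -0.8]
grip_width: 85.5
```

```bash
python3 s.py;python3 knob.py 516 244 158
```

```text
yaw 121.73851101225975 {'q': array([0.21, 0.02, 0.03, 1.58, 0.01, 1.22]), 'tcp_pos': array([516.45, 243.53, 208.28]), 'contact_force': array([ 0.67, -0.78, -0.75]), 'torque': array([-0.04, -0.  ,  0.06]), 'grip_width': np.float64(85.47), 'joint_torque': array([-0.000e+00, -5.112e+01,  5.019e+01,  1.000e-02,  3.000e-02,
        2.000e-02])}
wrist 689 [516.4 244.5 158.2] y,x: 0.2 0.2 q -0.002
scene 48 [517.5 244.9 156.7] y,x: -0.0 1.4 q 0.0
top 46 [515.3 244.  157.8] y,x: 0.4 -0.9 q -0.004
tcp [516.6 243.5 208.6] -0.7 [-0.9  0.6  0.9] 24.95
```

Call:
{"fn": "drive_tool", "kwargs": {"series": [1, 0.9, 0, 20, 0, 1, 0, 0, 40, 0, 1, 0, 0, 35, 0, 1, 0, 0, 14.5, 0, 1, 0, 0, 0, 0, 0, 0, 0, 0, 0, 0, 0, 0, 0, 0, 0, 0, 0, 0, 0, 0, 0, 0, 0, 0, 0, 0, 0, 0, 0, 0, 0, 0, 0, 0, 0, 0, 0, 0, 0], "squeeze": 40}}

```text
time_s: 26.15
tcp_pos: [516.2, 245.0, 100.5]
eef_rot: [-1.523, -2.743, -0.009]
contact_force: [-2.7, -1.8, 6.6]
grip_width: 26.0
```

Call:
{"fn": "drive_tool", "kwargs": {"series": [0, -5.6, 0, 0.2, 0, 0, -5.6, 0, 0.5, 0, 0, -5.5, 0, 0.9, 0, 0, -5.5, 0, 1.2, 0, 0, -5.4, 0, 1.5, 0, 0, -5.2, 0, 1.9, 0, 0, -5.1, 0, 2.2, 0, 0, -5, 0, 2.5, 0, 0, -4.8, 0, 2.8, 0, 0, -4.7, 0, 3.1, 0, 0, -3, 0, 2, 0, 0, -2, 0, 1, 0, 0, 0, 0, 0, 0, 0, 0, 0, 0, 0]}}

```text
time_s: 27.55
tcp_pos: [545.6, 196.2, 79.0]
eef_rot: [-1.522, -2.741, -0.006]
contact_force: [-4.4, -3.0, 1.0]
grip_width: 25.9
```

```bash
python3 s.py;python3 knob.py 543 199 141
```

```text
yaw 121.9156703841374 {'q': array([ 0.12,  0.06, -0.17,  1.35,  0.01,  1.13]), 'tcp_pos': array([545.62, 196.18,  79.02]), 'contact_force': array([-4.39, -3.03,  1.01]), 'torque': array([-0.38,  0.87,  0.14]), 'grip_width': np.float64(25.89), 'joint_torque': array([  0.49, -52.7 ,  51.62,  -2.03,   0.5 ,   0.09])}
wrist 3346 [543.4 199.4 142.4] y,x: -52.4 0.3 q 0.613
scene 57 [543.6 199.5 141.9] y,x: -52.3 0.5 q 0.617
top 0
tcp [545.6 196.2  79. ] -56.2 [-4.7 -2.8  2. ] 27.7
```

q≈0.615. A bit more push to confirm the stop, then release and rise.

Call:
{"fn": "drive_tool", "kwargs": {"series": [0, -3, 0, 1.5, 0, 0, -3, 0, 1.5, 0, 0, 0, 0, 0, 0]}}

```text
time_s: 28.0
tcp_pos: [546.9, 194.4, 77.3]
eef_rot: [-1.517, -2.739, -0.013]
contact_force: [-17.4, 11.9, 16.1]
grip_width: 26.0
```

Call:
{"fn": "drive_tool", "kwargs": {"series": [1, 0, 0, 0, 0, 1, 0, 0, 0, 0, 1, 0, 0, 0, 0, 1, 0, 0, 0, 0, 1, 0, 0, 0, 0, 1, 0, 0, -30, 0, 1, 0, 0, -45, 0, 1, 0, 0, -45, 0, 1, 0, 0, -20, 0, 1, 0, 0, 0, 0, 1, 0, 0, 0, 0]}}

```text
time_s: 29.1
tcp_pos: [549.9, 190.4, 215.6]
eef_rot: [-1.523, -2.742, -0.009]
contact_force: [-0.2, -1.2, -0.5]
grip_width: 85.6
```

```bash
python3 s.py;python3 knob.py 543 199 141
python3 - <<'E'
import h,numpy as np
from h import *
for n in("scene","top"):
    im,d,W=cloud(n);np.savez(n+".npz",im=im,W=W);save("f_"+n+".png",im)
E
python3 m.py | grep -E "bt|jr"
```

```text
yaw 121.9126756181233 {'q': array([0.1 , 0.05, 0.08, 1.6 , 0.01, 1.12]), 'tcp_pos': array([549.9 , 190.39, 215.64]), 'contact_force': array([-0.18, -1.15, -0.51]), 'torque': array([-0.03,  0.06, -0.01]), 'grip_width': np.float64(85.62), 'joint_torque': array([ 8.000e-02, -5.527e+01,  5.278e+01,  1.700e-01,  3.000e-02,
       -0.000e+00])}
wrist 605 [543.7 198.9 141.4] y,x: -52.9 0.3 q 0.625
scene 46 [544.6 199.1 141. ] y,x: -53.2 1.2 q 0.63
top 5
tcp [548.9 190.3 214.1] -63.0 [ 1.   0.2 -0.9] 29.25
scene bt 60 414 rect [513.   1.] [62. 46.] 70.3 mean [517.  -1. 104.] zmax 153
scene jr 60 235 rect [613. -16.] [49. 48.] 85.9 mean [616. -17.  81.] zmax 90
top bt 60 312 rect [500.   3.] [61. 60.] 56.3 mean [495.  -1. 111.] zmax 157
top jr 60 203 rect [608. -17.] [49. 50.] 68.5 mean [606. -17.  82.] zmax 94
```

View pics/f_scene.png

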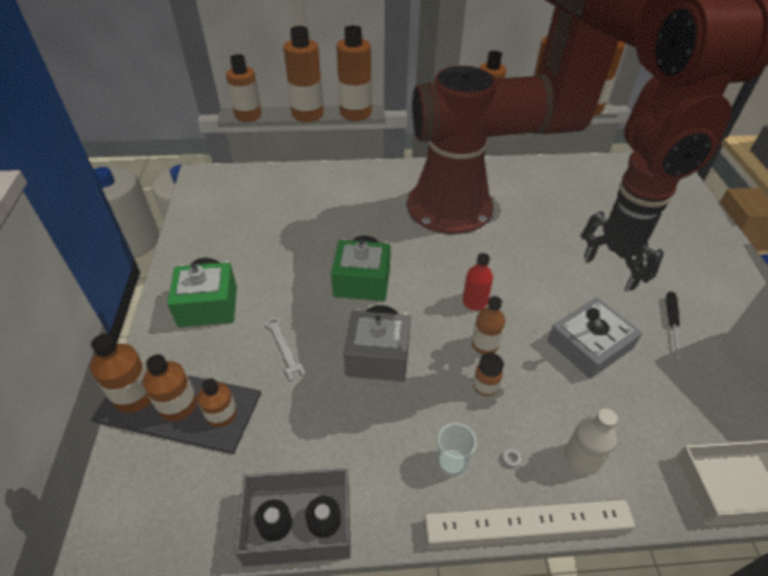

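The knob is now at (592,314), over on the opposite side. The bottle (489,325) and jar (488,373) haven't moved, and the gripper is clear at (625,240). Handing in.

```bash
python3 -c "
from cell import *
print(job_done())"
```

```text
the job is handed in; nothing more can be done
None
```

The job is done and handed in at about 29 s. The lever went to centre off, the locknut was run down tight, and only then was the lever moved fully over to the opposite side and released.

**Lever to centre:** it started at about -0.52 rad. The first carry left it at -0.05 rad, so I regripped it and brought it upright. All cameras then read within 0.011 rad of 0, and they read the same again after the nut was done.

**Locknut:** I turned it clockwise about 2.35 rad until the reaction moment rose to about 1.6 N m. The nut top fell 3.0 mm, from 120.6 to 117.6 mm. It should stand at 117 mm when tight, and camera accuracy is about 2 mm.

**Lever to the far side:** I pushed it against its end stop and let go. It read 0.625–0.63 rad; the stop is at 0.62.

**Bottle and jar:** they measured within about 1 mm of where they started. The gripper ended open and clear of everything.

**What disagreed or failed:**
- **Fingertip position:** the cameras showed the fingertips ending about 39 mm short of the reported tool point. Because of that, my first attempt to grip the knob closed on air just above it. I allowed for the offset from then on.
- **Nut angle:** the final camera estimate of the nut's angle was rough, and differed from the jaw angle by roughly 6–10°. I relied on the moment and the sink instead.
- **Top camera:** it could not see the knob at the end because the arm was in the way, so the final lever angle comes from the other two cameras.

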